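# Set the wafer stage to its exposure mark and clamp it

### The arm

A 7-joint arm with a two-finger parallel gripper is mounted at the origin on the work surface. World frame = base frame: x ahead of the robot, y to its left, z up, the work surface at z = 0. Lengths are in m, angles in rad, forces in N, time in s.
With the tool pointing down it reaches from about 0.4 to 0.75 m from the base axis. Payload 19.5 kg.
Tool frame: the origin (TCP) lies at the very end of the fingers, on their centre line; the grasp point (between the pads) lies arm.grip_depth behind it (arm.grip_depth is the distance from the TCP to the grasp point, in m); z points along the fingers, x is the direction in which the jaws open and shut, and the axes are right-handed (so a half turn about z gives the same grasp; the last joint's range is limited). The gripper opens to 85 mm and grips with 20 to 120 N. Pads are 22 mm wide; open, the fingers measure 114 mm over their backs; the gripper's body (76 mm by 85 mm) begins 54 mm behind the grasp point. The pads swing forward as they close: fully open they stand 13 mm farther back than shut.
Start: joints at [1.304, 0.707, -0.028, 1.485, 0.022, 0.951, -0.075], TCP at [0.128, -0.561, 0.231] pointing down, gripper open.
Joint ranges: [-2.71, 2.71], [-0.32, 2.16], [-1.57, 1.52], [0, 2.45], [-1.46, 4.6], [0, 2.02], [-2.83, 2.83]. Speed limits (rad/s): [1.89, 1.89, 2.57, 2.57, 3.01, 3.01, 3.01].

### API

Orientations are given as a rotation vector (axis times angle).
In Python, from plant import arm gives the robot as it stands.
- The arm moves only by the tool step_arm, never from a script. Its argument "commands" is one flat list of numbers, 7 for each row, row after row: the closure, from 0 (fully open) to 1 (shut), then the shift along the world's x, y, z in m, then the turn, a rotation vector about the world's x, y, z in rad. A call has exactly 8 rows; each row is the pose to reach, as a shift and turn from the pose commanded when the call began; what a row does not reach only later rows make up. A row lasts 1/12 s, in which the tool goes at most 41.7 mm and 7.16 degrees, less where a joint would pass 70% of its speed; a pose out of reach is approached as far as the arm can. A call with a gripper value outside its range is refused whole. The fingers move at their own pace and stop on an object; "squeeze" is the grip in N (left out, the last holds). Time passes only in rows, so rows that repeat a pose let the fingers close, or fill a call up. It gives the time, the measured TCP pose, the force and the opening at its end, in the units of the state.
- arm.observe(): the state, without advancing time (a new reading comes with each control period).
- arm.read_camera(name): name is "side" or "top"; returns a dict with "img" (480x640x3 uint8, blue, green, red), "camera_matrix" (3x3 intrinsics, pixels), "extrinsics" (4x4, takes a point from camera to world coordinates). Camera axes: x right, y up, looking along -z (the intrinsics and any distortion apply to the point x, -y, -z); pixel columns grow to the right and rows downward; lengths in m; the calibration is good to about 2 mm. A picture is of the moment at which its call begins. There is no depth.
- arm.close_job(): hands the job in, once; it reports no verdict.
The state is a dict: "t": time; "joint_positions": joint angles; "joint_vel": joint speeds; "joint_torque": joint torques, N m; "tool_pos": TCP position; "ee_rot": TCP orientation; "wrist_force": force on the tool from outside, world axes, zero at the start; "wrist_torque": the same for the moment, N m; "grip_width": opening from 0.0 (shut) to 1.0 (fully open).
Only numpy, scipy, OpenCV 4.12 (cv2) and the standard library are available. Lean on these libraries where they do the work, as an engineer would, in place of code of your own. Each camera call takes 0.05 s, during which the arm holds its last target.

### The job

Get the wafer stage ready for exposure, using a finger only to push: push the stage's white arm round until it points straight at the middle of the green disc (not the red one), then push the blue lever on the valve box clockwise, all the way to its stop, to clamp the stage, and move clear. Push lightly and grip nothing; do not touch the wafer, and leave everything else standing where it is.

Things in the scene. Friction and masses are not known exactly. Their poses are not given: they have to be found in the camera images.
- stage_axis (a point): The vertical axis on which the wafer chuck turns, 60 mm above the table (half-way up the white arm); x and y axes are those of the stage. The stage is a fixed grey box 300 (x) x 340 (y) x 40 mm high with a dark top plate at z = 40 mm; its place on the table and its yaw vary. On it a dark steel chuck, 122 mm in diameter, top at z = 66 mm, turns about this axis together with the white arm.
- chuck (a joint): Angle of chuck and arm, rad: 0 when the white arm points along the stage's -x (towards the robot), growing counter-clockwise seen from above (towards the stage's -y, the robot's right); range -1.4 to 1.4. It stays where it is left; dry friction 0.22 N m (about 2.5 N to push at 88 mm from the axis), no spring.
- pointer_tip (a point): The point of the white arm, 122 mm from the axis, z = 60 mm; its x axis points outwards along the arm. The arm is a level bar 14 mm wide, 18 mm high (z = 51 to 69 mm), straight-sided from 55 to 105 mm from the axis, then a cone to the point. Under the straight part between 66 mm and the cone there are 11 mm of free air above the top plate.
- green_mark_c (a point): Centre of the top of the green disc (20 mm in diameter, 3 mm high, fixed on the stage's top plate, top at z = 43 mm), 130 to 175 mm from the stage axis, to the left or right of the arm: the mark at which the arm must point.
- red_mark_c (a point): The same of the red disc, on the other side of the arm: the loading mark, not wanted now.
- wafer_c (a point): Centre of the violet round wafer plate, 100 mm in diameter and 5 mm thick (z = 66 to 71 mm), lying loose on the chuck between three small pins 73 mm high. It turns with the chuck. Not to be touched or lifted.
- lever_axis (a point): The vertical axis of the blue lever, 62 mm above the table, at the centre of the grey valve box, 90 x 90 mm and 46 mm high, fixed on the table to the left or to the right of the stage (it changes place with the wafer box); x and y axes are those of the box.
- lever (a joint): Angle of the blue lever, rad: 0 when it points along the box's -x (towards the robot), growing clockwise seen from above, towards the box's +y (robot's left); 1.3 is the stop (clamped). It starts between 0 and 0.25, stays where it is left, dry friction 0.12 N m (about 2 N at 65 mm), no spring.
- lever_tip (a point): End of the blue lever, 85 mm from its axis, z = 62 mm; its x axis points outwards along the lever. The lever is a level bar 13 mm wide, 18 mm high (z = 53 to 71 mm) on a black hub 30 mm in diameter (top z = 77 mm); the outer 40 mm overhang the box at the start.
- cassette_c (a point): Centre of the loose closed wafer box, 89 x 104 x 73 mm high, clear with a white lid, standing on the other side of the stage. Bystander.
- bottle_c (a point): Centre of a white bottle, 52 mm in diameter, 130 mm high, on the table beyond the left place. Bystander.
- objective_c (a point): Centre of a brass microscope objective, 32 mm in diameter, 46 mm high, standing on the stage's far left corner. Bystander.
- pot_c (a point): Centre of an amber glass pot, 42 mm in diameter, 40 mm high, standing on the stage's far right corner. Bystander.
- tweezers_c (a point): Middle of steel tweezers, about 124 mm long, 20 mm wide, 8 mm high, lying on the table between robot and stage. Bystander.
- dish_c (a point): Centre of a glass dish, 90 mm in diameter, 18 mm high, on the table beyond the right place. Bystander.
There are look-alikes about, which are no part of the job. Leave any pink look-alike of the part that bears lever_axis alone.

How it is judged:
By the outcome, as a careful person would: the job done as asked, in the order asked, and still so for the second after the job is handed in, with the robot touching nothing.
It also fails if it takes over 58 s, if anything falls off the work surface, if the arm or the gripper's body presses on something with over 40 N, if the wrist force passes 120 N, or if a joint passes its speed limit or range.

## Working session

There is one attempt and no reset: what is moved stays moved. The work goes in short steps, Python scripts to look and compute and a tool call to move; the robot and the scene stay as the last step left them, time stands still between calls to the robot, and variables do not carry over. Pictures are saved under pics/ and viewed, and the job is handed in when it is done.

Besides the shell and the picture viewer there is one more tool, called after ">>>" in YAML: its name, and indented under it one key for each argument. step_arm: Moves the arm, as the interface text tells. Its arguments: {"type":"object","properties":{"commands":{"type":"array","items":{"type":"number"}},"squeeze":{"type":"number"}},"required":["commands"]}

```bash
ls; mkdir -p pics
python3 - <<'E'
from plant import arm
import cv2
o=arm.observe(); print({k:o[k] for k in('t','tool_pos','ee_rot','grip_width','wrist_force')}, arm.grip_depth)
for n in('top','side'):
    c=arm.read_camera(n); cv2.imwrite(f'pics/{n}0.png',c['img']); print(n,c['camera_matrix'],c['extrinsics'],[k for k in c])
E
```

```text
pics
{'t': 0.0, 'tool_pos': array([ 0.12808175, -0.56029409,  0.23084973]), 'ee_rot': array([-2.45602375e+00,  1.95797460e+00,  1.33628873e-03]), 'grip_width': 1.0028096165675087, 'wrist_force': array([ 0.02458569, -0.06223422, -0.28013483])} 0.0187
top [[609.76816459   0.         312.95204756]
 [  0.         609.76816459 236.57688928]
 [  0.           0.           1.        ]] [[-4.75196465e-04  9.93600977e-01 -1.12946326e-01  3.73974559e-01]
 [-9.99947140e-01 -1.63219046e-03 -1.01515005e-02  1.32638353e-02]
 [-1.02708907e-02  1.12935532e-01  9.93549231e-01  1.38577404e+00]
 [ 0.00000000e+00  0.00000000e+00  0.00000000e+00  1.00000000e+00]] ['img', 'camera_matrix', 'extrinsics']
side [[467.67718571   0.         327.56575433]
 [  0.         467.67718571 234.70062985]
 [  0.           0.           1.        ]] [[-0.96544258  0.19195205 -0.17628112  0.35116749]
 [-0.26054045 -0.72714377  0.63512252  0.68322234]
 [-0.00626865  0.65910269  0.75202683  0.82595462]
 [ 0.          0.          0.          1.        ]] ['img', 'camera_matrix', 'extrinsics']
```

View pics/top0.png

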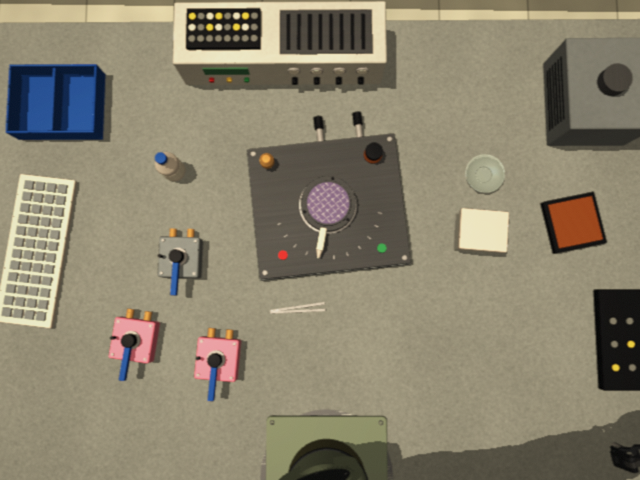

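View pics/side0.png

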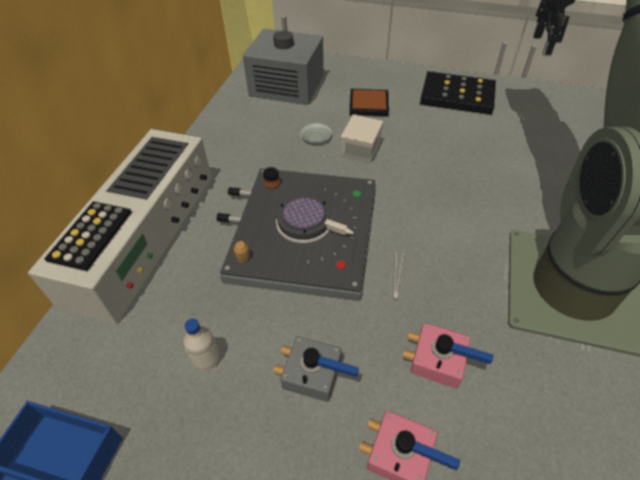

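```bash
cat > h.py <<'E'
import numpy as np, cv2
from plant import arm
def proj(c,P):
    E=np.linalg.inv(c['extrinsics']); p=(E@np.append(P,1))[:3]; K=c['camera_matrix']
    return np.array([K[0,0]*p[0]/-p[2]+K[0,2], K[1,1]*-p[1]/-p[2]+K[1,2]])
def ray(c,u,z):
    K=c['camera_matrix'];E=c['extrinsics']
    d=np.array([(u[0]-K[0,2])/K[0,0],-(u[1]-K[1,2])/K[1,1],-1.]); d=E[:3,:3]@d; o=E[:3,3]
    return o+d*(z-o[2])/d[2]
def blobs(m,amin=15):
    n,l,s,ce=cv2.connectedComponentsWithStats(m.astype(np.uint8))
    return [(ce[i],s[i],l==i) for i in range(1,n) if s[i,4]>=amin]
def masks(img):
    b,g,r=[img[...,i].astype(int) for i in range(3)]
    return dict(green=(g>r*1.5)&(g>b*1.3)&(g>70), red=(r>150)&(g<80)&(b<80),
      blue=(b>r*1.8)&(b>g*1.3)&(b>60), violet=(b>g*1.12)&(r>g*1.1)&(b>70),
      white=(r>185)&(g>175)&(b>150))
E
python3 - <<'E'
from h import *
for n,z in (('top',0),('side',0)):
    c=arm.read_camera(n); img=c['img']
    for k,m in masks(img).items():
        zz=dict(green=.043,red=.043,blue=.071,violet=.071,white=.069)[k]
        for ce,s,_ in blobs(m):
            print(n,k,ce.round(1),s[:5],ray(c,ce,zz).round(4))
c=arm.read_camera('top');cv2.imwrite('pics/topcrop.png',cv2.resize(c['img'][130:300,150:420],None,fx=2.9,fy=2.9,interpolation=cv2.INTER_CUBIC))
c=arm.read_camera('side');cv2.imwrite('pics/sidecrop.png',cv2.resize(c['img'][160:400,210:410],None,fx=2.5,fy=2.5,interpolation=cv2.INTER_CUBIC))
E
```

```text
top green [246.2  79.4] [244  78   5   4  16] [0.8884 0.1793 0.043 ]
top green [381.3 247.7] [377 243  10  10  73] [ 0.5017 -0.1241  0.043 ]
top red [575.  221.7] [ 550  198   51   49 1785] [ 0.5587 -0.5529  0.043 ]
top red [282.3 254.6] [278 250  10  10  77] [0.4866 0.0948 0.043 ]
top blue [ 55.8 102. ] [   6   64   91   70 4410] [0.8271 0.6016 0.071 ]
top blue [160.5 157.9] [155 153  12  11  98] [0.6988 0.3634 0.071 ]
top blue [174.4 277.9] [171 262   8  33 201] [0.4342 0.3258 0.071 ]
top blue [124.4 363.9] [119 347  12  34 204] [0.2516 0.4278 0.071 ]
top blue [212.  383.8] [208 367   9  34 185] [0.2102 0.2405 0.071 ]
top violet [328.2 201.7] [307 182  42  41 713] [ 0.6    -0.0066  0.071 ]
top violet [216.5 373.6] [216 368   2  12  15] [0.2315 0.2312 0.071 ]
top white [276.7  35.1] [ 173    2  213   61 5257] [0.9821 0.1083 0.069 ]
top white [129.1  13.3] [  87    5   86   17 1314] [1.0358 0.4448 0.069 ]
top white [65.  13.7] [ 42   6  42  15 455] [1.0355 0.5913 0.069 ]
top white [412.3  14.3] [388  10  50  10 419] [ 1.0296 -0.1983  0.069 ]
top white [481.3  14.7] [441  10  86  10 7
[... 1866 characters left out ...]
let [423.6 443.9] [415 440  19   9  39] [0.2735 0.4215 0.071 ]
side violet [422.4 455.6] [415 452  16   8  30] [0.2731 0.439  0.071 ]
side white [610.   1.] [586   0  39   4  95] [-0.2007 -1.3686  0.069 ]
side white [361.8 128.6] [343 116  38  26 635] [ 0.5383 -0.3452  0.069 ]
side white [169.3 175.3] [150 148  41  54 254] [ 0.9505 -0.0433  0.069 ]
side white [ 99.8 196.5] [ 94 193  11   8  26] [1.0723 0.0651 0.069 ]
side white [124.1 233.3] [104 202  46  60 537] [0.9557 0.1527 0.069 ]
side white [335.3 224.4] [327 221  18   8  44] [0.52   0.0105 0.069 ]
side white [ 41.5 265. ] [ 35 259  16  11  67] [1.0732 0.2729 0.069 ]
side white [ 42.1 273.2] [ 39 271   7   5  16] [1.0583 0.2907 0.069 ]
```

View pics/topcrop.png

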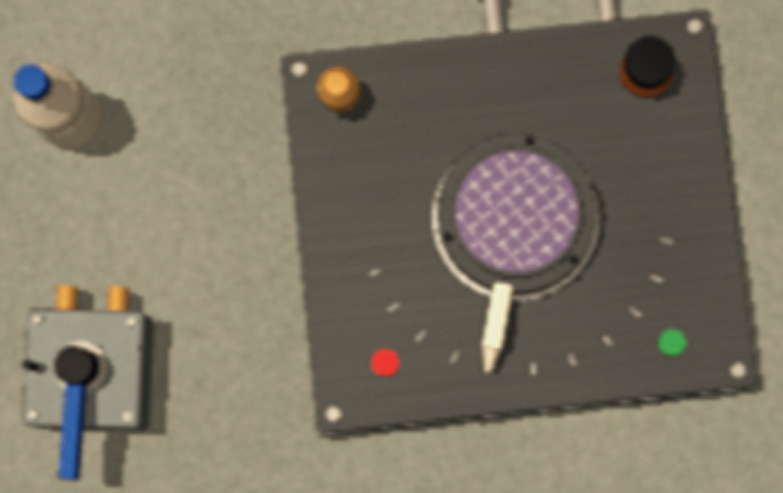

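View pics/sidecrop.png

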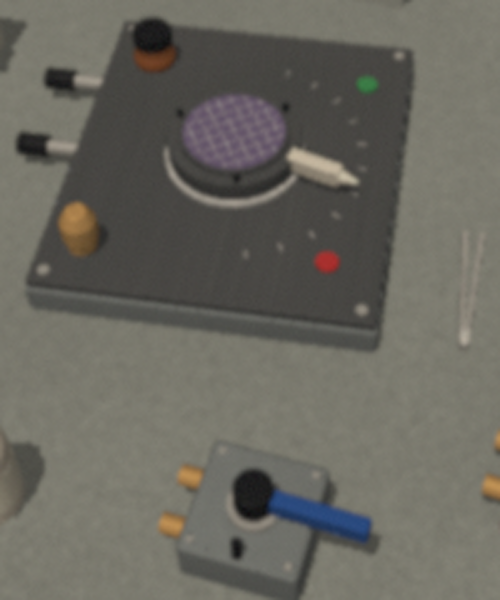

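```bash
cat >> h.py <<'E'
def wafer(c):
    b=[x for x in blobs(cv2.morphologyEx(masks(c['img'])['violet'].astype(np.uint8),cv2.MORPH_CLOSE,np.ones((5,5))),300)]
    m=b[0][2].astype(np.uint8); cn=max(cv2.findContours(m,0,2)[0],key=cv2.contourArea)
    e=cv2.fitEllipse(cv2.convexHull(cn)); P=np.array([ray(c,p[0],.071)[:2] for p in cv2.convexHull(cn)])
    ctr,r=cv2.minEnclosingCircle(P.astype(np.float32))
    A=np.c_[2*P,np.ones(len(P))]; s=np.linalg.lstsq(A,(P**2).sum(1),rcond=None)[0]
    return e, s[:2], np.sqrt(s[2]+s[0]**2+s[1]**2)
def whitearm(c,ax,thr=140):
    "arm pixels: whitish, 62..125 mm from axis at z=.069, on the near side"
    img=c['img'].astype(int); m=(img.min(2)>thr)
    v,u=np.nonzero(m); P=np.array([ray(c,(a,b),.066)[:2] for a,b in zip(u,v)])
    r=np.hypot(*(P-ax).T); k=(r>.066)&(r<.135); mm=np.zeros(m.shape,np.uint8); mm[v[k],u[k]]=1
    bl=max(blobs(mm),key=lambda t:t[1][4])[2]
    v,u=np.nonzero(bl); P=np.array([ray(c,(a,b),.066)[:2] for a,b in zip(u,v)])
    r=np.hypot(*(P-ax).T)
    ln=cv2.fitLine(P.astype(np.float32),cv2.DIST_L2,0,.001,.001).ravel()
    d=ln[:2]*np.sign(ln[:2]@(P.mean(0)-ax))
    cen=P.mean(0)-ax
    far=P[r>r.max()-.004].mean(0)
    off=d[0]*(ax-ln[2:])[1]-d[1]*(ax-ln[2:])[0]
    return dict(n=len(P),lineang=np.arctan2(d[1],d[0]),cenang=np.arctan2(cen[1],cen[0]),rmax=r.max(),axoff=off,tip=far,tipang=np.arctan2(*(far-ax)[::-1]))
E
python3 - <<'E'
from h import *
for n in('top','side'):
    c=arm.read_camera(n); e,ctr,r=wafer(c); print(n,'wafer',ctr.round(4),r.round(4),ray(c,e[0],.071).round(4))
    if n=='top':
        p=np.array([ray(c,u,.073)[:2] for u in((332.4,178.3),(304.1,211.7),(347.6,219.7))])
        s=np.linalg.lstsq(np.c_[2*p,np.ones(3)],(p**2).sum(1),rcond=None)[0]; print('pins',s[:2].round(4),np.hypot(*(p-s[:2]).T).round(4))
        cr=np.array([(283,55),(708,12),(760,388),(320,435)])/2.9+[150,130]
        q=np.array([ray(c,u,.04)[:2] for u in cr]);print('stage',q.round(3),q.mean(0).round(4),[np.hypot(*(q[i]-q[i-1])).round(3) for i in range(4)])
    ax=np.array([.5995,-.0055])
    w=whitearm(c,ax); print({k:np.round(np.degrees(v),2) if 'ang' in k else np.round(v,4) for k,v in w.items()})
    g=[x for x in blobs(masks(c['img'])['green'],30)][-1][0]; G=ray(c,g,.043)[:2]; print('green',G,np.hypot(*(G-ax)),np.degrees(np.arctan2(*(G-ax)[::-1])))
E
```

```text
top wafer [ 0.5986 -0.0055] 0.0452 [ 0.5984 -0.0055  0.071 ]
pins [ 0.5966 -0.0066] [0.0558 0.0558 0.0558]
stage [[ 0.727  0.175]
 [ 0.76  -0.157]
 [ 0.466 -0.192]
 [ 0.431  0.143]] [ 0.5958 -0.0076] [np.float64(0.297), np.float64(0.333), np.float64(0.296), np.float64(0.337)]
{'n': np.int64(140), 'lineang': np.float64(170.27), 'cenang': np.float64(169.31), 'rmax': np.float64(0.1203), 'axoff': np.float64(0.0015), 'tip': array([0.4829, 0.0162]), 'tipang': np.float64(169.44)}
green [ 0.50156028 -0.12405303] 0.15377584453958643 -129.560991766134
side wafer [ 0.5988 -0.0058] 0.0457 [ 0.5985 -0.0045  0.071 ]
{'n': np.int64(80), 'lineang': np.float64(164.15), 'cenang': np.float64(169.61), 'rmax': np.float64(0.1203), 'axoff': np.float64(-0.0085), 'tip': array([0.4838, 0.0203]), 'tipang': np.float64(167.42)}
green [ 0.50175042 -0.12312314] 0.15293849556617387 -129.7279501491755
```

>>> step_arm:
  commands: [1, 0.386, 0.605, 0, 0, 0, -0.4, 1, 0.386, 0.605, 0, 0, 0, -0.4, 1, 0.386, 0.605, 0, 0, 0, -0.4, 1, 0.386, 0.605, 0, 0, 0, -0.4, 1, 0.386, 0.605, 0, 0, 0, -0.4, 1, 0.386, 0.605, 0, 0, 0, -0.4, 1, 0.386, 0.605, 0, 0, 0, -0.4, 1, 0.386, 0.605, 0, 0, 0, -0.4]
  squeeze: 20

```text
t: 1.07
tool_pos: [0.3081, -0.2778, 0.2314]
ee_rot: [-2.018, 2.407, -0.001]
wrist_force: [1.7, -1.2, 0.2]
grip_width: -0.0
```

```bash
cat >> h.py <<'E'
from scipy.spatial.transform import Rotation as R
def st():
    o=arm.observe(); x=R.from_rotvec(o['ee_rot']).as_matrix()
    print('t',round(o['t'],2),'pos',o['tool_pos'].round(4),'xdir',np.degrees(np.arctan2(x[1,0],x[0,0])).round(1),'z',x[:,2].round(3),'F',o['wrist_force'].round(2),'T',o['wrist_torque'].round(2),'w',round(o['grip_width'],3)); return o
E
python3 -c "
from h import *
st()"
```

```text
t 1.07 pos [ 0.3081 -0.2778  0.2314] xdir -100.1 z [ 0. -0. -1.] F [ 1.74 -1.18  0.19] T [-0.01 -0.08  0.03] w -0.0
```

>>> step_arm:
  commands: [1, 0.2, 0.315, -0.03, 0, 0, 0, 1, 0.2, 0.315, -0.03, 0, 0, 0, 1, 0.2, 0.315, -0.03, 0, 0, 0, 1, 0.2, 0.315, -0.03, 0, 0, 0, 1, 0.2, 0.315, -0.03, 0, 0, 0, 1, 0.2, 0.315, -0.03, 0, 0, 0, 1, 0.2, 0.315, -0.03, 0, 0, 0, 1, 0.2, 0.315, -0.03, 0, 0, 0]

```text
t: 1.73
tool_pos: [0.4863, 0.0032, 0.2045]
ee_rot: [-2.019, 2.407, -0.0]
wrist_force: [0.9, -1.4, 0.7]
grip_width: -0.001
```

```bash
python3 -c "
from h import *
st()"
```

```text
t 1.73 pos [0.4863 0.0032 0.2045] xdir -100.0 z [ 0.  0. -1.] F [ 0.9  -1.39  0.75] T [-0.02 -0.04  0.01] w -0.001
```

>>> step_arm:
  commands: [1, 0.022, 0.038, 0, 0, 0, 0, 1, 0.022, 0.038, 0, 0, 0, 0, 1, 0.022, 0.038, -0.04, 0, 0, 0, 1, 0.022, 0.038, -0.08, 0, 0, 0, 1, 0.022, 0.038, -0.1, 0, 0, 0, 1, 0.022, 0.038, -0.1, 0, 0, 0, 1, 0.022, 0.038, -0.1, 0, 0, 0, 1, 0.022, 0.038, -0.1, 0, 0, 0]

```text
t: 2.4
tool_pos: [0.5082, 0.0389, 0.106]
ee_rot: [-2.017, 2.406, -0.001]
wrist_force: [-0.3, -0.6, 1.0]
grip_width: -0.002
```

```bash
python3 -c "
from h import *
st()
for n in('top','side'):
    c=arm.read_camera(n); cv2.imwrite(f'pics/{n}1.png',c['img'][130:310,200:420] if n=='top' else c['img'][100:300,200:460]); print(proj(c,arm.observe()['tool_pos']))
a=cv2.resize(cv2.imread('pics/top1.png'),(440,360));b=cv2.resize(cv2.imread('pics/side1.png'),(360,277));f=np.zeros((360,800,3),np.uint8);f[:,:440]=a;f[:277,440:]=b;cv2.imwrite('pics/c1.png',f)
"
```

```text
t 2.4 pos [0.5082 0.0389 0.106 ] xdir -100.0 z [ 0.002  0.    -1.   ] F [-0.27 -0.61  0.96] T [ 0.07  0.02 -0.03] w -0.002
[306.9509067  241.82443068]
[337.43752365 223.17397133]
```

View pics/c1.png

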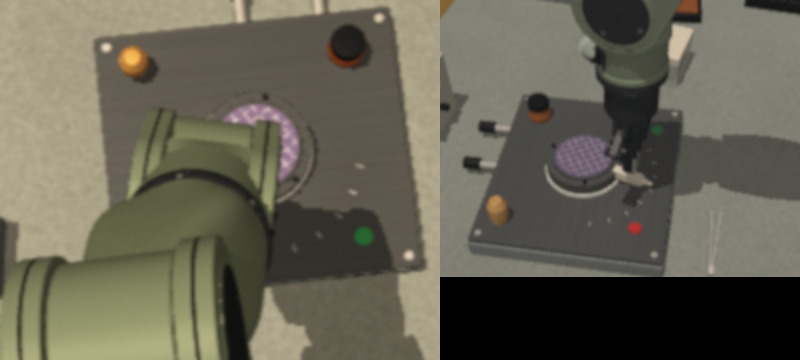

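>>> step_arm:
  commands: [1, 0.006, 0.006, 0, 0, 0, 0, 1, 0.006, 0.006, -0.02, 0, 0, 0, 1, 0.006, 0.006, -0.04, 0, 0, 0, 1, 0.006, 0.006, -0.055, 0, 0, 0, 1, 0.006, 0.006, -0.055, 0, 0, 0, 1, 0.006, 0.006, -0.055, 0, 0, 0, 1, 0.006, 0.006, -0.055, 0, 0, 0, 1, 0.006, 0.006, -0.055, 0, 0, 0]

```text
t: 3.17
tool_pos: [0.5142, 0.0452, 0.0507]
ee_rot: [-2.018, 2.406, -0.001]
wrist_force: [0.8, 0.1, -0.2]
grip_width: -0.001
```

```bash
python3 -c "
from h import *
st()
c=arm.read_camera('side'); cv2.imwrite('pics/s2.png',cv2.resize(c['img'][130:280,220:420],None,fx=4,fy=4,interpolation=cv2.INTER_CUBIC)); print(proj(c,arm.observe()['tool_pos']))
"
```

```text
t 3.17 pos [0.5142 0.0452 0.0507] xdir -100.0 z [ 0.002  0.    -1.   ] F [ 0.82  0.1  -0.18] T [0.02 0.01 0.03] w -0.001
[333.91514476 241.98186446]
```

View pics/s2.png

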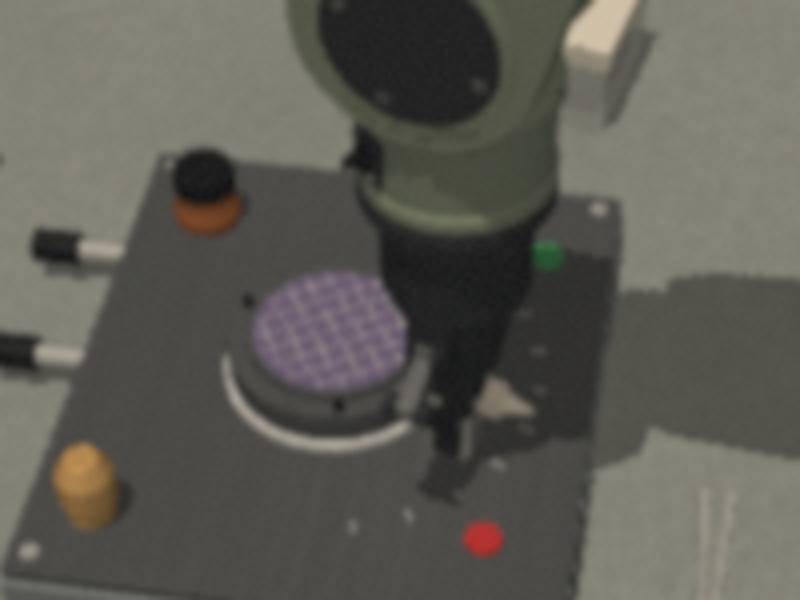

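```bash
cat >> h.py <<'E'
def arc(ax,rho,off,ths,s,z=0.0505):
    "s=+1 ccw push. prints shifts from present pose"
    o=st(); p=o['tool_pos']; x=R.from_rotvec(o['ee_rot']).as_matrix(); x0=np.arctan2(x[1,0],x[0,0])
    for t in ths:
        a=np.radians(t); d=np.array([np.cos(a),np.sin(a)]); n=s*np.array([-d[1],d[0]])
        q=ax+rho*d-off*n; dr=(a+s*np.pi/2-x0+np.pi)%(2*np.pi)-np.pi
        print(t,(q-p[:2]).round(4),round(z-p[2],4),'rz',round(dr,3))
E
python3 -c "
from h import *
arc(np.array([.5968,-.0065]),.09,.0215,[168,171,174,177,180,183,186,189,192],1)"
```

```text
t 3.22 pos [0.5141 0.0452 0.0506] xdir -100.0 z [ 0.001  0.    -1.   ] F [ 0.39 -0.32  0.04] T [ 0.05  0.04 -0.  ] w -0.003
168 [-0.0009 -0.0119] -0.0001 rz -0.034
171 [-0.0028 -0.0164] -0.0001 rz 0.018
174 [-0.0045 -0.0209] -0.0001 rz 0.07
177 [-0.006  -0.0255] -0.0001 rz 0.123
180 [-0.0073 -0.0302] -0.0001 rz 0.175
183 [-0.0083 -0.0349] -0.0001 rz 0.227
186 [-0.009  -0.0397] -0.0001 rz 0.28
189 [-0.0095 -0.0445] -0.0001 rz 0.332
192 [-0.0098 -0.0493] -0.0001 rz 0.385
```

>>> step_arm:
  commands: [1, -0.001, -0.012, 0, 0, 0, -0.034, 1, -0.003, -0.016, 0, 0, 0, 0.018, 1, -0.0045, -0.021, 0, 0, 0, 0.07, 1, -0.006, -0.0255, 0, 0, 0, 0.123, 1, -0.0073, -0.03, 0, 0, 0, 0.175, 1, -0.0083, -0.035, 0, 0, 0, 0.227, 1, -0.009, -0.04, 0, 0, 0, 0.28, 1, -0.0095, -0.0445, 0, 0, 0, 0.332]

```text
t: 3.88
tool_pos: [0.5045, -0.0002, 0.0501]
ee_rot: [-2.389, 2.039, -0.001]
wrist_force: [1.0, 3.3, 0.3]
grip_width: -0.003
```

```bash
python3 -c "
from h import *
arc(np.array([.5968,-.0065]),.09,.0215,[192,195,198,201,204,207,210,213],1)
c=arm.read_camera('side'); cv2.imwrite('pics/s3.png',cv2.resize(c['img'][130:280,220:420],None,fx=4,fy=4,interpolation=cv2.INTER_CUBIC))
"
```

```text
t 3.88 pos [ 5.045e-01 -2.000e-04  5.010e-02] xdir -81.0 z [ 0.001  0.    -1.   ] F [0.97 3.28 0.31] T [ 0.6  -0.33  0.04] w -0.003
192 [-0.0002 -0.004 ] 0.0004 rz 0.052
195 [-0.0002 -0.0088] 0.0004 rz 0.104
198 [ 0.0001 -0.0137] 0.0004 rz 0.156
201 [ 0.0006 -0.0185] 0.0004 rz 0.209
204 [ 0.0014 -0.0233] 0.0004 rz 0.261
207 [ 0.0024 -0.028 ] 0.0004 rz 0.313
210 [ 0.0036 -0.0327] 0.0004 rz 0.366
213 [ 0.0051 -0.0373] 0.0004 rz 0.418
```

View pics/s3.png

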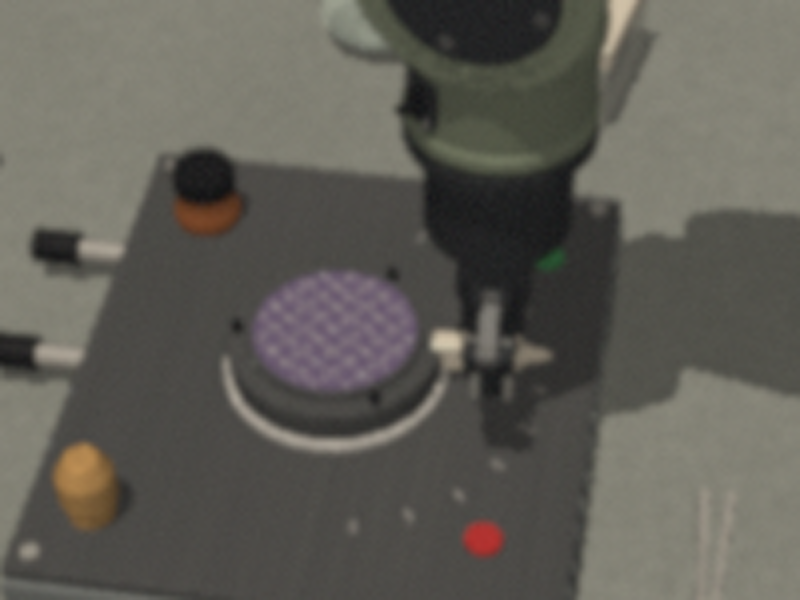

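>>> step_arm:
  commands: [1, 0, -0.004, 0, 0, 0, 0.052, 1, 0, -0.009, 0, 0, 0, 0.104, 1, 0, -0.0137, 0, 0, 0, 0.156, 1, 0.0006, -0.0185, 0, 0, 0, 0.209, 1, 0.0014, -0.0233, 0, 0, 0, 0.261, 1, 0.0024, -0.028, 0, 0, 0, 0.313, 1, 0.0036, -0.0327, 0, 0, 0, 0.366, 1, 0.005, -0.0373, 0, 0, 0, 0.418]

```text
t: 4.6
tool_pos: [0.5092, -0.0371, 0.05]
ee_rot: [-2.76, 1.5, -0.0]
wrist_force: [0.0, 3.6, -0.3]
grip_width: -0.003
```

```bash
python3 -c "
from h import *
arc(np.array([.5968,-.0065]),.09,.0215,[214,216,218,220,222,224,225,226],1)
c=arm.read_camera('side'); cv2.imwrite('pics/s4.png',cv2.resize(c['img'][130:280,220:420],None,fx=4,fy=4,interpolation=cv2.INTER_CUBIC))
"
```

```text
t 4.6 pos [ 0.5092 -0.0371  0.05  ] xdir -57.1 z [ 0.  0. -1.] F [ 0.02  3.63 -0.28] T [ 0.76 -0.06  0.06] w -0.003
214 [ 0.001  -0.0019] 0.0005 rz 0.018
216 [ 0.0021 -0.0049] 0.0005 rz 0.053
218 [ 0.0034 -0.0078] 0.0005 rz 0.088
220 [ 0.0048 -0.0107] 0.0005 rz 0.123
222 [ 0.0063 -0.0136] 0.0005 rz 0.158
224 [ 0.0079 -0.0164] 0.0005 rz 0.193
225 [ 0.0088 -0.0178] 0.0005 rz 0.21
226 [ 0.0096 -0.0192] 0.0005 rz 0.228
```

View pics/s4.png

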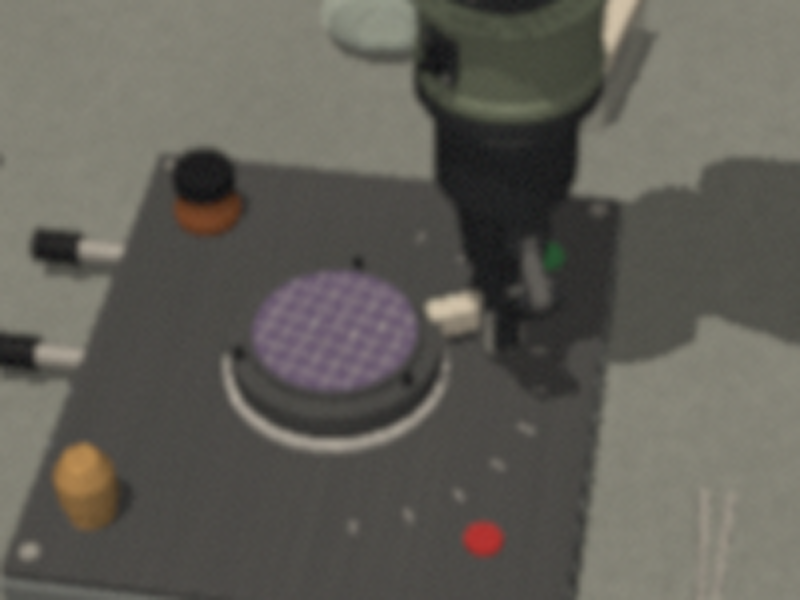

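>>> step_arm:
  commands: [1, 0.001, -0.002, 0, 0, 0, 0.018, 1, 0.002, -0.005, 0, 0, 0, 0.053, 1, 0.0034, -0.0078, 0, 0, 0, 0.088, 1, 0.0048, -0.0107, 0, 0, 0, 0.123, 1, 0.0063, -0.0136, 0, 0, 0, 0.158, 1, 0.0079, -0.0164, 0, 0, 0, 0.193, 1, 0.0079, -0.0164, 0, 0, 0, 0.193, 1, 0.0079, -0.0164, 0, 0, 0, 0.193]

```text
t: 5.32
tool_pos: [0.5172, -0.0535, 0.0495]
ee_rot: [-2.891, 1.228, -0.001]
wrist_force: [0.0, 0.5, -0.3]
grip_width: 0.004
```

>>> step_arm:
  commands: [1, -0.015, 0.015, 0, 0, 0, 0, 1, -0.03, 0.03, 0.01, 0, 0, 0, 1, -0.04, 0.06, 0.04, 0, 0, 0, 1, -0.04, 0.1, 0.07, 0, 0, 0, 1, -0.04, 0.14, 0.1, 0, 0, 0, 1, -0.04, 0.18, 0.1, 0, 0, 0, 1, -0.04, 0.22, 0.1, 0, 0, 0, 1, -0.04, 0.26, 0.1, 0, 0, 0]

```text
t: 5.98
tool_pos: [0.477, 0.1984, 0.1505]
ee_rot: [-2.89, 1.228, -0.002]
wrist_force: [1.0, -0.6, -0.0]
grip_width: -0.001
```

Run:
```python
from h import *
st()
ims=[]
for n in('top','side'):
    c=arm.read_camera(n); ax=np.array([.5968,-.0065])
    ims.append(cv2.resize(c['img'][150:290,230:420] if n=='top' else c['img'][140:260,230:393],(400,295),interpolation=cv2.INTER_CUBIC))
    try:
        w=whitearm(c,ax); print(n,{k:np.round(np.degrees(v),2) if 'ang' in k else np.round(v,4) for k,v in w.items()})
    except Exception as e: print(e)
    for g,s,_ in blobs(masks(c['img'])['green'],20):
        G=ray(c,g,.043)[:2]; print('green',G.round(4),np.hypot(*(G-ax)).round(4),np.degrees(np.arctan2(*(G-ax)[::-1])).round(2))
cv2.imwrite('pics/c5.png',np.hstack(ims))
```

```text
t 5.98 pos [0.477  0.1984 0.1505] xdir -46.1 z [ 0.002  0.001 -1.   ] F [ 1.03 -0.63 -0.04] T [ 0.02 -0.06  0.04] w -0.001
top {'n': np.int64(129), 'lineang': np.float64(-136.27), 'cenang': np.float64(-135.15), 'rmax': np.float64(0.1181), 'axoff': np.float64(-0.0017), 'tip': array([ 0.5141, -0.0881]), 'tipang': np.float64(-135.38)}
green [0.9141 0.2199] 0.3898 35.51
green [ 0.5015 -0.1242] 0.1514 -128.99
side {'n': np.int64(24), 'lineang': np.float64(155.59), 'cenang': np.float64(76.72), 'rmax': np.float64(0.0814), 'axoff': np.float64(0.0735), 'tip': array([0.6011, 0.0723]), 'tipang': np.float64(86.91)}
```

View pics/c5.png

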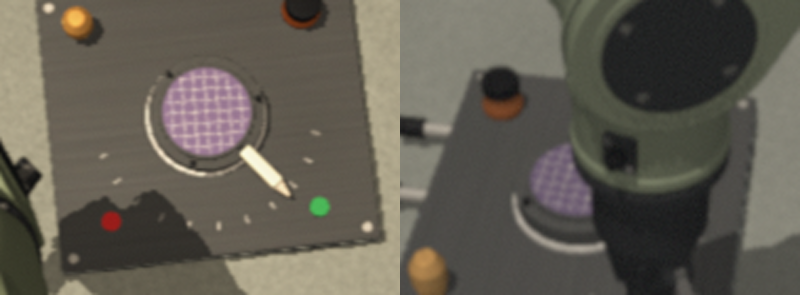

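Run:
```python
from h import *
L=[]
for ax,a,o in(((.5995,-.0055),170.27,.0015),((.5968,-.0065),-136.27,-.0017)):
    d=np.array([np.cos(np.radians(a)),np.sin(np.radians(a))]);n=np.array([-d[1],d[0]]);L.append((n,n@(np.array(ax)-o*n)))
print('lines',np.linalg.solve(np.array([l[0] for l in L]),[l[1] for l in L]))
t1,t2=np.array([.4829,.0162]),np.array([.5141,-.0881]);m=(t1+t2)/2;v=t2-t1;h=np.hypot(*v)/2
for r in(.116,.119,.122):
    print('tips',r,m+np.sqrt(r*r-h*h)*np.array([-v[1],v[0]])/(2*h))
c=arm.read_camera('top')
e,ctr,r=wafer(c);print('wafer',ctr,r)
# pins: darkest spots 50-62mm from axis
g=c['img'].max(2).astype(float); ax=np.array([.597,-.0065])
v,u=np.mgrid[170:240,290:370]; P=np.array([ray(c,(a,b),.073)[:2] for a,b in zip(u.ravel(),v.ravel())]); rr=np.hypot(*(P-ax).T).reshape(u.shape)
m=(rr>.049)&(rr<.063)&(g[170:240,290:370]<38)
for ce,s,_ in blobs(m,3): print(ce+[290,170],s[4],ray(c,ce+[290,170],.073)[:2].round(4))
cv2.imwrite('pics/z5.png',cv2.resize(c['img'][165:265,280:400],None,fx=6,fy=6,interpolation=cv2.INTER_CUBIC))
```

```text
lines [ 0.6015314  -0.00432644]
tips 0.116 [ 0.59663862 -0.0065931 ]
tips 0.119 [ 0.59988188 -0.00562292]
tips 0.122 [ 0.60310355 -0.0046592 ]
wafer [ 0.59866638 -0.00536299] 0.04510700516344425
```

View pics/z5.png

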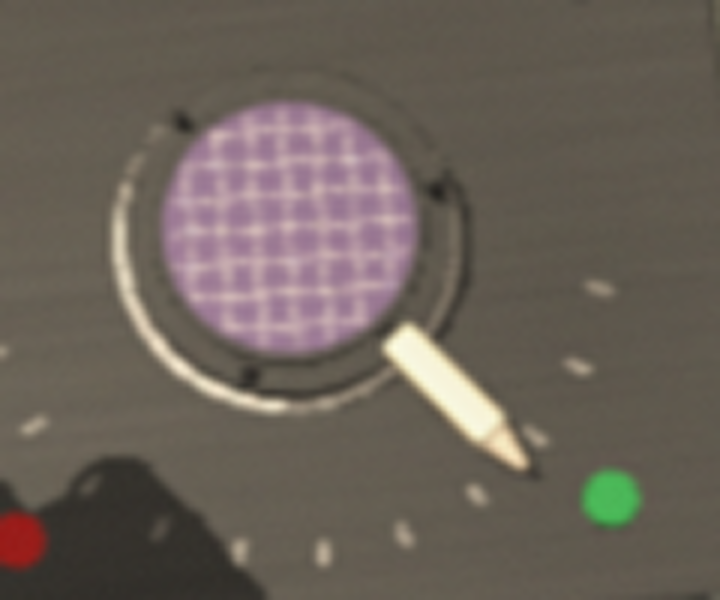

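```bash
cat >> h.py <<'E'
def edges(c,ax,a0,zt=.069,show=False):
    "profiles across the arm; returns per-radius left/right half-max edges in the plane zt (m, + ccw)"
    g=c['img'].astype(np.float32).sum(2)/3; d=np.array([np.cos(a0),np.sin(a0)]);n=np.array([-d[1],d[0]])
    t=np.arange(-.022,.0221,.0005); out=[]
    for r in np.arange(.066,.102,.003):
        uv=np.array([proj(c,np.append(ax+r*d+x*n,zt)) for x in t],np.float32)
        p=cv2.remap(g,uv[:,0][None],uv[:,1][None],cv2.INTER_LINEAR).ravel()
        k=p[abs(t)<.006].argmax()+np.where(abs(t)<.006)[0][0]
        hi=p[k]; lo1,lo2=np.median(p[:12]),np.median(p[-12:])
        i=k
        while i>0 and p[i]>(hi+lo1)/2:i-=1
        j=k
        while j<len(t)-1 and p[j]>(hi+lo2)/2:j+=1
        out.append((r,t[i],t[j])); 
        if show and abs(r-.084)<.001: print(p[::4].round())
    return np.array(out)
E
python3 - <<'E'
from h import *
c=arm.read_camera('top'); ax=np.array([.5986,-.0054])
c0=dict(c); c0['img']=cv2.imread('pics/top0.png')
for cc,a0 in((c0,np.radians(169.5)),(c,np.radians(-135.5))):
    print('a0',np.degrees(a0))
    for z in(.069,.060):
        e=edges(cc,ax,a0,z,z==.069); w=e[:,2]-e[:,1]; m=(e[:,2]+e[:,1])/2
        k=np.polyfit(e[:,0],m,1); print(z,'width',np.median(w).round(4),'mid',m.mean().round(4),'ang via axis',(np.degrees(a0)+np.degrees(np.mean(m/e[:,0]))).round(2),'slope ang',(np.degrees(a0)+np.degrees(k[0])).round(2),'axis offset',k[1].round(4))
T=ray(c,(367.1,242.6),.060)[:2]; print('tip',T,np.hypot(*(T-ax)),np.degrees(np.arctan2(*(T-ax)[::-1])))
G=ray(c,[x for x in blobs(masks(c['img'])['green'],30)][-1][0],.043)[:2];print('green',np.degrees(np.arctan2(*(G-ax)[::-1])),np.hypot(*(G-ax)))
# proj nadir info
v,u=202,328
E
```

```text
a0 169.5
[ 86.  86.  85.  85.  83.  82.  87. 120. 189. 222. 227. 227. 226. 218.
 186. 123.  62.  41.  49.  67.  79.  84.  85.]
0.069 width 0.0145 mid -0.0001 ang via axis 169.39 slope ang 169.95 axis offset -0.0008
0.06 width 0.0145 mid -0.0003 ang via axis 169.28 slope ang 170.03 axis offset -0.0011
a0 -135.5
[ 91.  91.  90.  90.  90.  87.  93. 138. 206. 235. 238. 237. 236. 230.
 198. 137.  95.  87.  88.  88.  87.  87.  86.]
0.069 width 0.015 mid -0.0 ang via axis -135.52 slope ang -135.32 axis offset -0.0003
0.06 width 0.015 mid 0.001 ang via axis -134.79 slope ang -135.5 axis offset 0.001
tip [ 0.51125533 -0.09144301] 0.12260706286138846 -135.43012328139122
green -129.27782568229645 0.1532816018686923
```

```bash
python3 -c "
from h import *
arc(np.array([.5986,-.0054]),.0918,.0228+.015,[-137],1,.05)"
```

```text
t 6.18 pos [0.4767 0.197  0.1493] xdir -45.9 z [ 0. -0. -1.] F [-0.25 -1.82  0.29] T [-0.04 -0.05  0.02] w 0.002
-137 [ 0.029  -0.2374] -0.0993 rz -0.019
```

>>> step_arm:
  commands: [1, -0.005, -0.04, 0, 0, 0, 0, 1, -0.005, -0.08, 0, 0, 0, 0, 1, 0, -0.12, -0.01, 0, 0, 0, 1, 0.004, -0.155, -0.03, 0, 0, 0, 1, 0.01, -0.185, -0.05, 0, 0, 0, 1, 0.016, -0.21, -0.07, 0, 0, 0, 1, 0.025, -0.232, -0.09, 0, 0, 0, 1, 0.029, -0.237, -0.099, 0, 0, 0]

```text
t: 6.85
tool_pos: [0.5054, -0.0463, 0.0484]
ee_rot: [2.885, -1.236, -0.002]
wrist_force: [-0.2, -1.5, -1.1]
grip_width: 0.002
```

```bash
python3 -c "
from h import *
ax=np.array([.5986,-.0054])
arc(ax,.0918,.0228+.004,[-137],1,.05)
arc(ax,.0918,.0228,[-135.5,-134,-132.5,-131,-129.8,-129.3],1,.05)"
```

```text
t 6.85 pos [ 0.5054 -0.0463  0.0484] xdir -46.4 z [-0.002 -0.002 -1.   ] F [-0.25 -1.49 -1.1 ] T [-0.03 -0.   -0.06] w 0.002
-137 [ 0.0078 -0.0021] 0.0016 rz -0.011
t 6.85 pos [ 0.5054 -0.0463  0.0484] xdir -46.4 z [-0.002 -0.002 -1.   ] F [-0.25 -1.49 -1.1 ] T [-0.03 -0.   -0.06] w 0.002
-135.5 [ 0.0117 -0.0072] 0.0016 rz 0.015
-134 [ 0.013  -0.0093] 0.0016 rz 0.041
-132.5 [ 0.0144 -0.0114] 0.0016 rz 0.068
-131 [ 0.0158 -0.0134] 0.0016 rz 0.094
-129.8 [ 0.0169 -0.015 ] 0.0016 rz 0.115
-129.3 [ 0.0174 -0.0157] 0.0016 rz 0.123
```

>>> step_arm:
  commands: [1, 0, 0, 0, 0, 0, 0, 1, 0, 0, 0, 0, 0, 0, 1, 0, 0, 0, 0, 0, 0, 1, 0, 0, 0, 0, 0, 0, 1, 0, 0, 0, 0, 0, 0, 1, 0, 0, 0, 0, 0, 0, 1, 0, 0, 0, 0, 0, 0, 1, 0, 0, 0, 0, 0, 0]

```text
t: 7.52
tool_pos: [0.506, -0.0407, 0.0506]
ee_rot: [-2.892, 1.227, -0.0]
wrist_force: [-0.0, -0.8, 0.2]
grip_width: 0.005
```

```bash
python3 -c "
from h import *
ax=np.array([.5986,-.0054])
arc(ax,.0918,.0228+.004,[-137],1,.05)
arc(ax,.0918,.0228,[-135.5,-134,-132.5,-131,-129.8,-129.3],1,.05)"
```

```text
t 7.52 pos [ 0.506  -0.0407  0.0506] xdir -46.0 z [ 0.  0. -1.] F [-0.05 -0.79  0.2 ] T [-0.03  0.03  0.01] w 0.005
-137 [ 0.0072 -0.0077] -0.0006 rz -0.018
t 7.52 pos [ 0.506  -0.0407  0.0506] xdir -46.0 z [ 0.  0. -1.] F [-0.05 -0.79  0.2 ] T [-0.03  0.03  0.01] w 0.005
-135.5 [ 0.0111 -0.0127] -0.0006 rz 0.009
-134 [ 0.0124 -0.0149] -0.0006 rz 0.035
-132.5 [ 0.0138 -0.0169] -0.0006 rz 0.061
-131 [ 0.0152 -0.019 ] -0.0006 rz 0.087
-129.8 [ 0.0163 -0.0206] -0.0006 rz 0.108
-129.3 [ 0.0168 -0.0213] -0.0006 rz 0.117
```

>>> step_arm:
  commands: [1, 0.007, -0.0077, 0, 0, 0, 0, 1, 0.011, -0.0127, 0, 0, 0, 0.009, 1, 0.0124, -0.0149, 0, 0, 0, 0.035, 1, 0.0138, -0.0169, 0, 0, 0, 0.061, 1, 0.0152, -0.019, 0, 0, 0, 0.087, 1, 0.0164, -0.0207, 0, 0, 0, 0.109, 1, 0.0164, -0.0207, 0, 0, 0, 0.109, 1, 0.0164, -0.0207, 0, 0, 0, 0.109]

```text
t: 8.18
tool_pos: [0.5223, -0.0617, 0.0504]
ee_rot: [2.954, -1.069, -0.0]
wrist_force: [-0.9, -0.6, -0.6]
grip_width: 0.003
```

>>> step_arm:
  commands: [1, -0.012, 0.012, 0, 0, 0, 0, 1, -0.03, 0.03, 0.01, 0, 0, 0, 1, -0.04, 0.06, 0.04, 0, 0, 0, 1, -0.04, 0.09, 0.065, 0, 0, 0, 1, -0.04, 0.13, 0.075, 0, 0, 0, 1, -0.04, 0.17, 0.075, 0, 0, 0, 1, -0.04, 0.21, 0.075, 0, 0, 0, 1, -0.04, 0.25, 0.075, 0, 0, 0]

```text
t: 8.85
tool_pos: [0.4821, 0.1904, 0.1258]
ee_rot: [-2.954, 1.069, -0.001]
wrist_force: [0.9, -0.8, 0.2]
grip_width: 0.003
```

```bash
cat > m.py <<'E'
from h import *
st()
c=arm.read_camera('top'); ax=np.array([.5986,-.0054])
print('wafer',wafer(c)[1:])
w=whitearm(c,ax); a0=w['cenang']; print(np.degrees(a0),np.degrees(w['lineang']),np.degrees(w['tipang']),w['tip'])
for z in(.069,.060):
    e=edges(c,ax,a0,z); m=(e[:,2]+e[:,1])/2; k=np.polyfit(e[:,0],m,1)
    print(z,'w',np.median(e[:,2]-e[:,1]).round(4),'via axis',np.degrees(a0+np.mean(m/e[:,0])).round(2),'slope',np.degrees(a0+k[0]).round(2),'off',k[1].round(4))
G=ray(c,[x for x in blobs(masks(c['img'])['green'],30)][-1][0],.043)[:2];print('green',np.degrees(np.arctan2(*(G-ax)[::-1])),np.hypot(*(G-ax)))
import sys
cv2.imwrite(sys.argv[1],cv2.resize(c['img'][165:265,280:400],None,fx=6,fy=6,interpolation=cv2.INTER_CUBIC))
E
python3 m.py pics/z6.png
```

```text
t 8.85 pos [0.4821 0.1904 0.1258] xdir -39.8 z [ 0.001  0.    -1.   ] F [ 0.86 -0.83  0.2 ] T [-0.03  0.03  0.01] w 0.003
wafer (array([ 0.59855725, -0.00563847]), np.float64(0.04524731941296618))
-129.61443089984908 -129.98655469430975 -129.9514729634136 [ 0.52214671 -0.09667036]
0.069 w 0.015 via axis -129.88 slope -129.61 off -0.0004
0.06 w 0.015 via axis -128.91 slope -129.61 off 0.001
green -129.27782568229645 0.1532816018686923
```

View pics/z6.png

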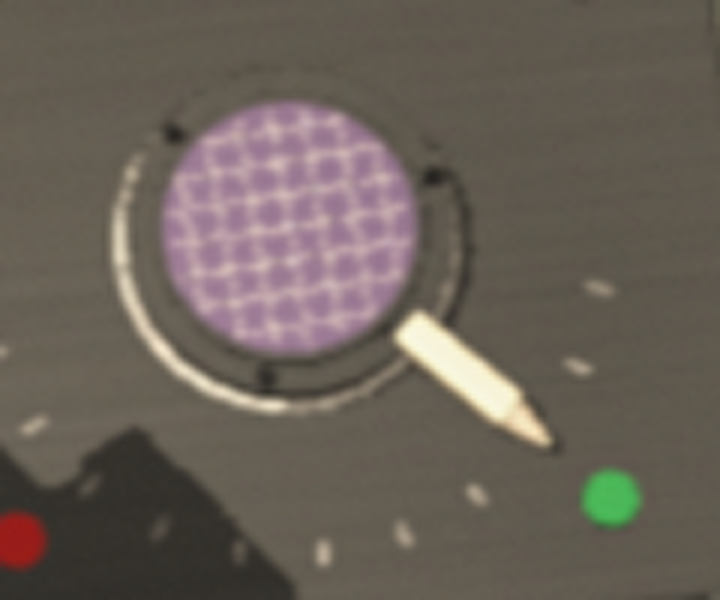

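Run:
```python
from h import *
ax=np.array([.5986,-.0054])
c=arm.read_camera('top'); T=ray(c,(371.6,238.4),.060)[:2]; print('tip',np.hypot(*(T-ax)),np.degrees(np.arctan2(*(T-ax)[::-1])))
for n in('top','side'):
    c=arm.read_camera(n); img=cv2.imread(f'pics/{n}0.png'); 
    b,g,r=[img[...,i].astype(int) for i in range(3)]
    bl=[x for x in blobs(masks(img)['blue'],30) if np.hypot(*(ray(c,x[0],.071)[:2]-[.434,.329]))<.02][0]
    v,u=np.nonzero(bl[2]); 
    for z in(.071,.062):
        P=np.array([ray(c,q,z)[:2] for q in zip(u,v)]); l=cv2.fitLine(P.astype(np.float32),2,0,.001,.001).ravel(); d=l[:2]*(-1 if l[0]>0 else 1); s=(P-l[2:])@d
        print(n,z,'lever line',np.degrees(np.arctan2(d[1],d[0])).round(2),'c',l[2:].round(4),'inner',(l[2:]+d*s.min()).round(4),'outer',(l[2:]+d*s.max()).round(4))
    hub=(img.max(2)<45); 
    for ce,s,_ in blobs(hub,30):
        p=ray(c,ce,.077)[:2]
        if np.hypot(*(p-[.48,.32]))<.06: print(n,'hub',ce.round(1),s,p.round(4))
img=cv2.imread('pics/top0.png'); cv2.imwrite('pics/lv.png',cv2.resize(img[220:310,140:230],None,fx=6,fy=6,interpolation=cv2.INTER_CUBIC))
```

```text
tip 0.12375017479933914 -129.1514252419151
top 0.071 lever line 176.57 c [0.4342 0.3258] inner [0.4687 0.3237] outer [0.3993 0.3279]
top 0.062 lever line 176.57 c [0.4346 0.3279] inner [0.4693 0.3258] outer [0.3995 0.33  ]
top hub [180.8 257.2] [177 252   7  11  32] [0.4783 0.3117]
side 0.071 lever line 176.19 c [0.4334 0.3317] inner [0.4697 0.3292] outer [0.3985 0.334 ]
side 0.062 lever line 176.19 c [0.4344 0.3275] inner [0.4712 0.325 ] outer [0.3991 0.3298]
side hub [310.8 357.4] [304 349  15  18 217] [0.4812 0.3309]
```

View pics/lv.png

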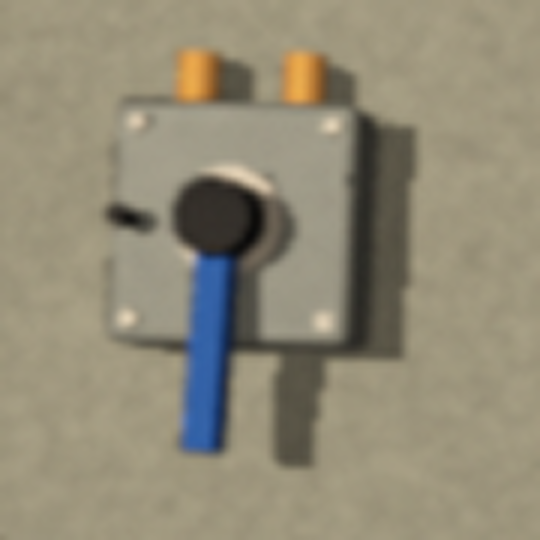

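>>> step_arm:
  commands: [1, -0.02, 0.03, 0.01, 0, 0, 0.12, 1, -0.04, 0.06, 0.01, 0, 0, 0.24, 1, -0.066, 0.09, 0.01, 0, 0, 0.36, 1, -0.066, 0.09, 0.01, 0, 0, 0.48, 1, -0.066, 0.09, 0.01, 0, 0, 0.6, 1, -0.066, 0.09, 0.01, 0, 0, 0.72, 1, -0.066, 0.09, 0.01, 0, 0, 0.84, 1, -0.066, 0.09, 0.01, 0, 0, 0.96]

```text
t: 9.72
tool_pos: [0.4169, 0.277, 0.1355]
ee_rot: [3.112, 0.423, 0.0]
wrist_force: [-0.4, -0.4, -0.3]
grip_width: -0.003
```

>>> step_arm:
  commands: [1, 0, 0, 0, 0, 0, 0.12, 1, 0, 0, 0, 0, 0, 0.24, 1, 0, 0, 0, 0, 0, 0.36, 1, 0, 0, 0, 0, 0, 0.48, 1, 0, 0, 0, 0, 0, 0.6, 1, 0, 0, 0, 0, 0, 0.72, 1, 0, 0, 0, 0, 0, 0.84, 1, 0, 0, 0, 0, 0, 0.96]

```text
t: 10.38
tool_pos: [0.417, 0.277, 0.1354]
ee_rot: [2.565, 1.812, -0.0]
wrist_force: [0.2, 0.3, -0.2]
grip_width: 0.0
```

Run:
```python
from h import *
arc(np.array([.484,.3247]),.065,.0223+.02,[176],-1,.055)
```

```text
t 10.38 pos [0.417  0.277  0.1354] xdir 70.5 z [ 0.    -0.001 -1.   ] F [ 0.19  0.33 -0.2 ] T [-0.03 -0.   -0.05] w 0.0
176 [-0.0008  0.0101] -0.0804 rz 0.271
```

Descend beside the lever with the last turn.

>>> step_arm:
  commands: [1, 0, 0, 0, 0, 0, 0.12, 1, 0, 0, 0, 0, 0, 0.24, 1, 0, 0, -0.03, 0, 0, 0.27, 1, 0, 0.002, -0.055, 0, 0, 0.27, 1, -0.001, 0.005, -0.07, 0, 0, 0.27, 1, -0.001, 0.005, -0.08, 0, 0, 0.27, 1, -0.001, 0.005, -0.08, 0, 0, 0.27, 1, -0.001, 0.005, -0.08, 0, 0, 0.27]

```text
t: 11.05
tool_pos: [0.4156, 0.2828, 0.0558]
ee_rot: [2.303, 2.136, -0.0]
wrist_force: [0.0, 0.2, 1.0]
grip_width: -0.0
```

Run:
```python
from h import *
c=arm.read_camera('side'); cv2.imwrite('pics/s7.png',cv2.resize(c['img'][260:420,220:420],None,fx=3.75,fy=3.75,interpolation=cv2.INTER_CUBIC))
arc(np.array([.484,.3247]),.065,.0223,[177,173,169,165,161,157,153,149],-1,.055)
```

```text
t 11.1 pos [0.4158 0.2831 0.0562] xdir 85.7 z [ 0.001  0.    -1.   ] F [ 0.69 -0.01 -0.78] T [-0.01 -0.01 -0.  ] w 0.002
177 [0.0021 0.0228] -0.0012 rz 0.023
173 [0.001  0.0274] -0.0012 rz -0.047
169 [0.0001 0.0321] -0.0012 rz -0.116
165 [-0.0004  0.0369] -0.0012 rz -0.186
161 [-0.0005  0.0417] -0.0012 rz -0.256
157 [-0.0004  0.0465] -0.0012 rz -0.326
153 [0.0002 0.0513] -0.0012 rz -0.396
149 [0.001 0.056] -0.0012 rz -0.465
```

View pics/s7.png

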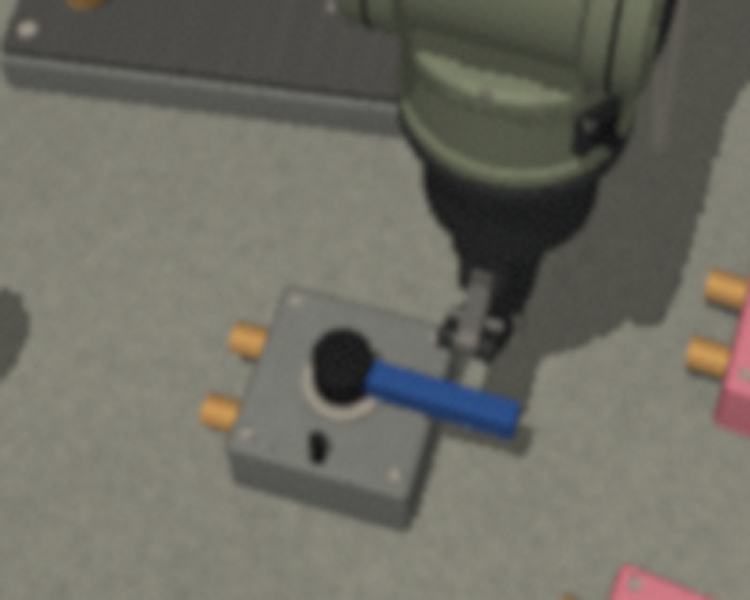

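>>> step_arm:
  commands: [1, 0.002, 0.014, 0, 0, 0, 0.02, 1, 0.002, 0.021, 0, 0, 0, 0.02, 1, 0.001, 0.0274, 0, 0, 0, -0.047, 1, 0, 0.032, 0, 0, 0, -0.116, 1, -0.0004, 0.037, 0, 0, 0, -0.186, 1, -0.0005, 0.0417, 0, 0, 0, -0.256, 1, -0.0004, 0.0465, 0, 0, 0, -0.326, 1, 0, 0.051, 0, 0, 0, -0.396]

```text
t: 11.77
tool_pos: [0.4155, 0.3344, 0.0562]
ee_rot: [2.682, 1.636, 0.001]
wrist_force: [-1.3, -2.0, 0.4]
grip_width: -0.002
```

Run:
```python
from h import *
c=arm.read_camera('side'); cv2.imwrite('pics/s8.png',cv2.resize(c['img'][260:420,220:420],None,fx=3,fy=3,interpolation=cv2.INTER_CUBIC))
arc(np.array([.484,.3247]),.065,.0223,[149,145,141,137,133,129,125,121],-1,.055)
```

```text
t 11.82 pos [0.4154 0.3354 0.0562] xdir 62.5 z [ 0.001  0.001 -1.   ] F [-0.8  -0.75 -0.8 ] T [-0.23 -0.06 -0.01] w 0.002
149 [0.0014 0.0037] -0.0012 rz -0.061
145 [0.0025 0.0083] -0.0012 rz -0.131
141 [0.004  0.0129] -0.0012 rz -0.201
137 [0.0058 0.0173] -0.0012 rz -0.271
133 [0.0079 0.0216] -0.0012 rz -0.34
129 [0.0103 0.0258] -0.0012 rz -0.41
125 [0.013  0.0297] -0.0012 rz -0.48
121 [0.016  0.0335] -0.0012 rz -0.55
```

View pics/s8.png

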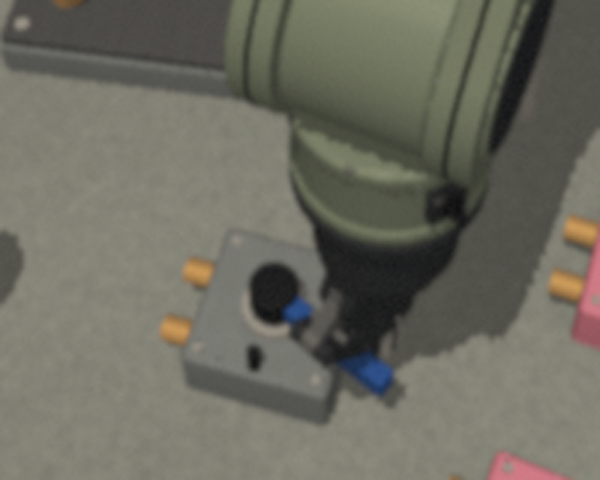

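>>> step_arm:
  commands: [1, 0.0014, 0.0037, 0, 0, 0, -0.061, 1, 0.0025, 0.0083, 0, 0, 0, -0.131, 1, 0.004, 0.0129, 0, 0, 0, -0.2, 1, 0.0058, 0.0173, 0, 0, 0, -0.27, 1, 0.0079, 0.0216, 0, 0, 0, -0.34, 1, 0.0103, 0.0258, 0, 0, 0, -0.41, 1, 0.013, 0.0297, 0, 0, 0, -0.48, 1, 0.016, 0.0335, 0, 0, 0, -0.55]

```text
t: 12.48
tool_pos: [0.4312, 0.368, 0.056]
ee_rot: [-3.024, -0.85, 0.0]
wrist_force: [-1.8, -0.8, 0.1]
grip_width: 0.002
```

Run:
```python
from h import *
arc(np.array([.484,.3247]),.065,.0223,[118,115,112,109,106,104,103,102,101,100,99],-1,.055)
```

```text
t 12.48 pos [0.4312 0.368  0.056 ] xdir 31.4 z [-0.  0. -1.] F [-1.82 -0.81  0.1 ] T [-0.23  0.44 -0.02] w 0.002
118 [0.0026 0.0036] -0.001 rz -0.059
115 [0.0051 0.0062] -0.001 rz -0.112
112 [0.0077 0.0086] -0.001 rz -0.164
109 [0.0105 0.0109] -0.001 rz -0.216
106 [0.0134 0.013 ] -0.001 rz -0.269
104 [0.0154 0.0144] -0.001 rz -0.304
103 [0.0164 0.015 ] -0.001 rz -0.321
102 [0.0174 0.0156] -0.001 rz -0.338
101 [0.0185 0.0163] -0.001 rz -0.356
100 [0.0195 0.0168] -0.001 rz -0.373
99 [0.0206 0.0174] -0.001 rz -0.391
```

>>> step_arm:
  commands: [1, 0.0026, 0.0036, 0, 0, 0, -0.06, 1, 0.005, 0.0062, 0, 0, 0, -0.112, 1, 0.0077, 0.0086, 0, 0, 0, -0.164, 1, 0.0105, 0.0109, 0, 0, 0, -0.216, 1, 0.0134, 0.013, 0, 0, 0, -0.269, 1, 0.0154, 0.0144, 0, 0, 0, -0.304, 1, 0.0154, 0.0144, 0, 0, 0, -0.304, 1, 0.0154, 0.0144, 0, 0, 0, -0.304]

```text
t: 13.15
tool_pos: [0.4465, 0.382, 0.0557]
ee_rot: [3.117, 0.387, -0.001]
wrist_force: [-4.1, -2.4, 1.6]
grip_width: -0.003
```

Run:
```python
from h import *
c=arm.read_camera('side'); cv2.imwrite('pics/s9.png',cv2.resize(c['img'][260:420,220:420],None,fx=3,fy=3,interpolation=cv2.INTER_CUBIC))
arc(np.array([.484,.3247]),.065,.0223,[104,103,102,101,100,99],-1,.055)
```

```text
t 13.2 pos [0.4465 0.3821 0.0557] xdir 14.1 z [-0.001 -0.    -1.   ] F [-3.84 -3.33  3.04] T [-0.58  0.79 -0.01] w -0.002
104 [0.0001 0.0003] -0.0007 rz -0.003
103 [0.0011 0.001 ] -0.0007 rz -0.02
102 [0.0021 0.0016] -0.0007 rz -0.037
101 [0.0032 0.0022] -0.0007 rz -0.055
100 [0.0042 0.0028] -0.0007 rz -0.072
99 [0.0053 0.0033] -0.0007 rz -0.09
```

View pics/s9.png

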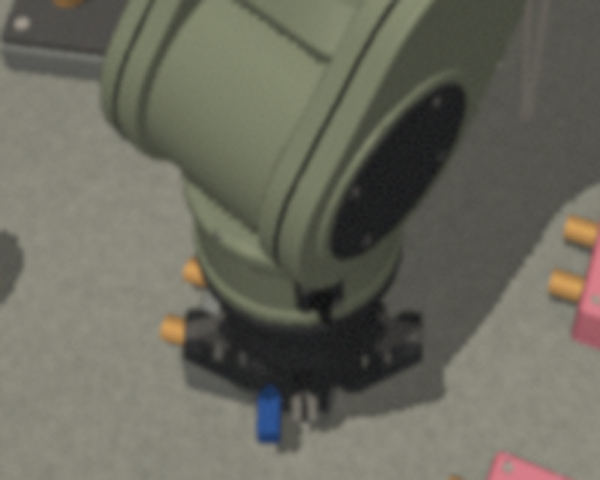

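>>> step_arm:
  commands: [1, 0.0005, 0.0002, 0, 0, 0, 0, 1, 0.001, 0.0004, 0, 0, 0, -0.01, 1, 0.0015, 0.0006, 0, 0, 0, -0.02, 1, 0.002, 0.0008, 0, 0, 0, -0.03, 1, 0.002, 0.0008, 0, 0, 0, -0.03, 1, 0.002, 0.0008, 0, 0, 0, -0.03, 1, 0.002, 0.0008, 0, 0, 0, -0.03, 1, 0.002, 0.0008, 0, 0, 0, -0.03]

```text
t: 13.87
tool_pos: [0.4468, 0.3826, 0.0555]
ee_rot: [3.122, 0.341, -0.006]
wrist_force: [-15.9, -6.8, 10.7]
grip_width: 0.001
```

```bash
python3 -c "
from h import *
st()"
```

```text
t 13.87 pos [0.4468 0.3826 0.0555] xdir 12.5 z [-0.003 -0.002 -1.   ] F [-15.87  -6.83  10.71] T [-1.32  3.14  0.01] w 0.001
```

>>> step_arm:
  commands: [1, -0.004, -0.001, 0, 0, 0, 0, 1, -0.015, -0.005, 0, 0, 0, 0, 1, -0.03, -0.01, 0, 0, 0, 0, 1, -0.03, -0.015, 0.04, 0, 0, 0, 1, -0.03, -0.03, 0.08, 0, 0, 0, 1, -0.03, -0.06, 0.1, 0, 0, 0, 1, -0.03, -0.1, 0.11, 0, 0, 0, 1, -0.03, -0.14, 0.11, 0, 0, 0]

```text
t: 14.53
tool_pos: [0.4193, 0.2426, 0.1677]
ee_rot: [-3.121, -0.341, -0.007]
wrist_force: [1.3, -0.9, -0.6]
grip_width: 0.005
```

>>> step_arm:
  commands: [1, 0, -0.04, 0.02, 0, 0, 0, 1, 0, -0.08, 0.04, 0, 0, 0, 1, 0, -0.12, 0.06, 0, 0, 0, 1, 0, -0.16, 0.08, 0, 0, 0, 1, -0.01, -0.2, 0.08, 0, 0, 0, 1, -0.02, -0.24, 0.08, 0, 0, 0, 1, -0.03, -0.28, 0.08, 0, 0, 0, 1, -0.04, -0.32, 0.08, 0, 0, 0]

```text
t: 15.2
tool_pos: [0.3805, -0.0696, 0.2459]
ee_rot: [3.122, 0.34, 0.003]
wrist_force: [1.6, 0.3, -0.6]
grip_width: -0.0
```

```bash
python3 - <<'E'
from h import *
st()
la=np.array([.484,.3247])
for n in('top','side'):
    c=arm.read_camera(n); cv2.imwrite(f'pics/{n}10.png',c['img'])
    for ce,s,m in blobs(masks(c['img'])['blue'],30):
        p=ray(c,ce,.062)[:2]
        if np.hypot(*(p-la))<.09:
            v,u=np.nonzero(m);P=np.array([ray(c,q,.062)[:2] for q in zip(u,v)]); l=cv2.fitLine(P.astype(np.float32),2,0,.001,.001).ravel(); d=l[:2]*(-1 if l[1]<0 else 1); s=(P-l[2:])@d
            print(n,'lever',np.degrees(np.arctan2(d[1],d[0])).round(2),'outer',(l[2:]+d*s.max()).round(4), 'via axis',np.degrees(np.arctan2(*(l[2:]-la)[::-1])).round(2))
E
python3 m.py pics/z10.png
```

```text
t 15.2 pos [ 0.3805 -0.0696  0.2459] xdir 12.4 z [ 0.002 -0.    -1.   ] F [ 1.58  0.28 -0.63] T [-0.01 -0.09 -0.05] w -0.0
top lever 103.71 outer [0.4623 0.4081] via axis 105.19
side lever 104.67 outer [0.4622 0.4075] via axis 104.8
t 15.3 pos [ 0.3794 -0.0738  0.2455] xdir 11.8 z [-0.    -0.002 -1.   ] F [1.03 0.32 0.23] T [ 0.05 -0.06 -0.  ] w -0.002
wafer (array([ 0.59855893, -0.00570151]), np.float64(0.04525376820178019))
-129.60950317993516 -130.42047355613605 -129.9514729634136 [ 0.52214671 -0.09667036]
0.069 w 0.015 via axis -129.87 slope -129.61 off -0.0004
0.06 w 0.015 via axis -128.92 slope -129.53 off 0.0009
green -129.23084298564135 0.15320792555536844
```

View pics/top10.png

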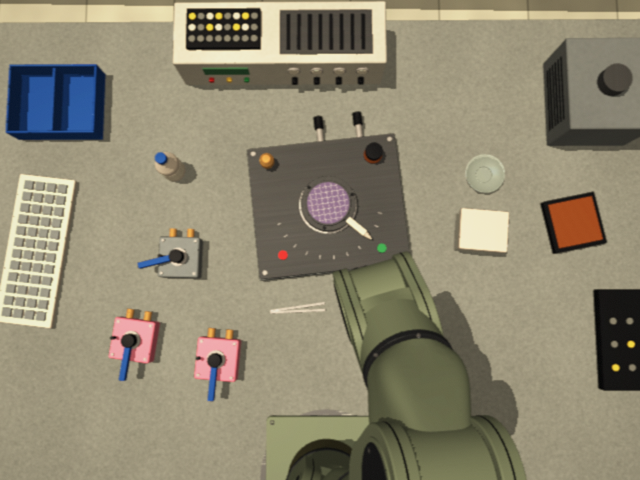

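View pics/side10.png

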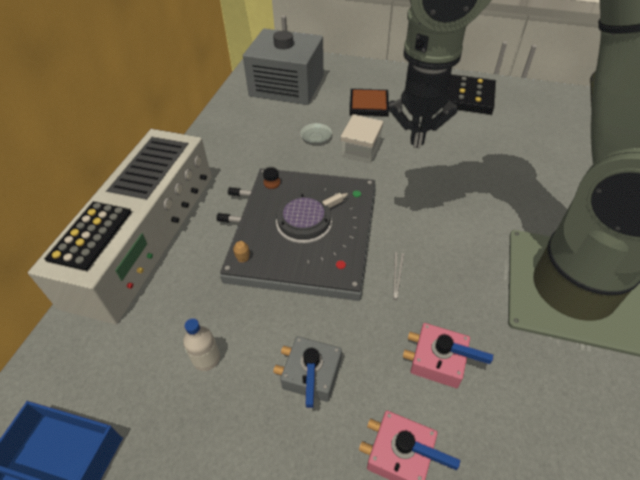

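Run:
```python
from h import *
c=arm.read_camera('top')
cv2.imwrite('pics/lv2.png',cv2.resize(c['img'][220:310,120:240],None,fx=6,fy=6,interpolation=cv2.INTER_CUBIC))
q=[ray(c,((x+.5)/6-.5+140,(y+.5)/6-.5+220),.046)[:2] for x,y in((137,121),(331,124),(125,317),(322,321))]
v=[q[0]-q[2],q[1]-q[3]]; print([np.degrees(np.arctan2(a[1],a[0])).round(2) for a in v]); w=[q[0]-q[1],q[2]-q[3]]; print([np.degrees(np.arctan2(a[1],a[0])).round(2)-90 for a in w],np.mean(q,0))
c=arm.read_camera('side');cv2.imwrite('pics/lv3.png',cv2.resize(c['img'][320:420,260:360],None,fx=6,fy=6,interpolation=cv2.INTER_CUBIC))
```

```text
[np.float64(-1.92), np.float64(-1.38)]
[np.float64(-0.980000000000004), np.float64(-1.2199999999999989)] [0.48287748 0.3256655 ]
```

View pics/lv2.png

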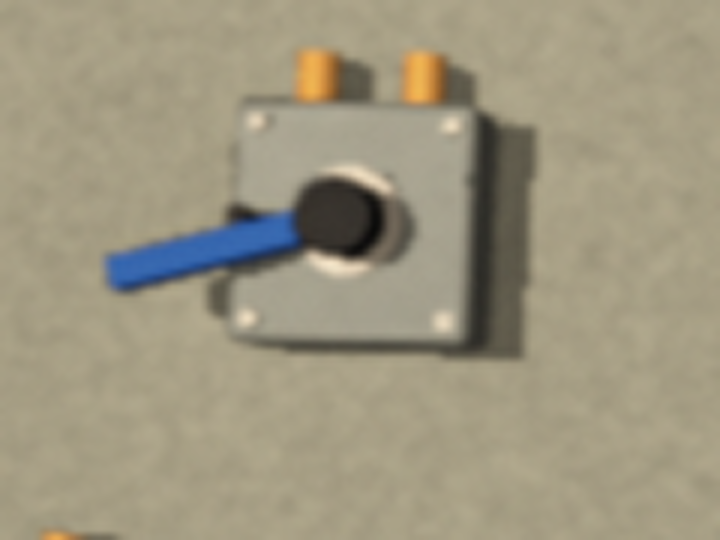

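View pics/lv3.png

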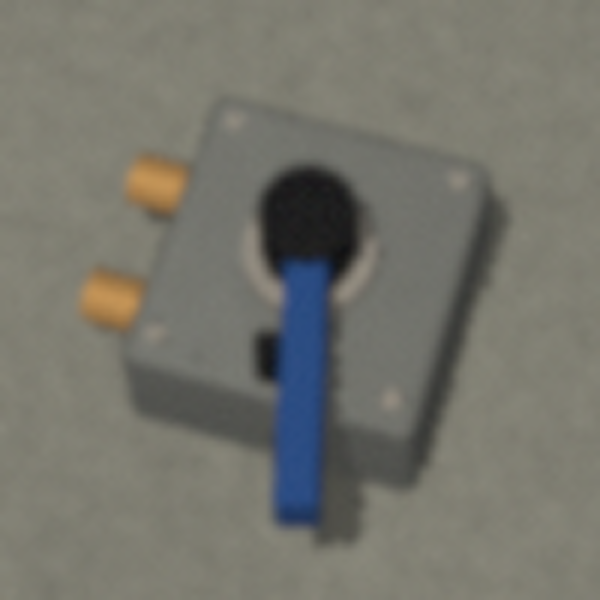

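```bash
python3 -c "
from h import *
print(np.abs(arm.observe()['joint_vel']).max()); print(arm.close_job()); st()"
```

```text
0.04053186258007306
the job is handed in; nothing more can be done
None
the job is handed in; nothing more can be done
```

I pushed the white arm round to the green disc and then pushed the blue lever on the grey valve box clockwise to its stop. The finger was closed throughout. I moved clear and handed the job in at about 15.5 s; the interface gives no verdict.

**White arm:** It lies along about -129.6° (fit of its edges); the green disc's centre, seen from the axis, is at -129.3°. Depending on the height assumed, the separate measurements ranged from -128.9° to -130.4°, so the error is probably within about 1°. It read the same after the lever was clamped. The wafer's centre stayed within 0.5 mm on the chuck.

**Lever:** The two cameras put it at 103.7° and 104.7°. The stop should be at 104.1°, going by the box's direction of about -1.4°. My rougher first estimate of that direction put the stop 2.4° farther on, so I measured again from the box's screws. At the stop the wrist force rose sharply, with its highest reading about 20 N, while the finger moved only 0.3 mm.

**Everything else:** In the last pictures the other objects and both pink look-alikes stand where they were. This was checked by eye only.

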